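# Grade the boxwood canisters along the brass rail

## Task

Line up the four boxwood canisters by height on the walnut display board, one standing upright centred on each of the four brass-ringed marks along the rail: the tallest on the mark next to the cobalt glass stopper, then stepping down to the shortest on the mark next to the pewter dome. Leave the stopper and the dome standing where they are.

Things in the scene. Friction and masses are not known exactly. Their poses are not given: they have to be found in the camera images.
- canister_green: Turned boxwood canister with a flat lid (lid fixed on), a plain upright cylinder, pale wood, with a green disc inlaid in the lid top: the tallest and widest of the four. 98 mm tall, 58 mm in diameter all the way up, 180 g nominal (may be 0.7 to 1.3 of that). Stands upright on the marble. Origin: centre of its underside; z up along its axis.
- canister_red: Turned boxwood canister with a flat lid (lid fixed on), a plain upright cylinder, pale wood, with a red disc inlaid in the lid top: the second tallest of the four. 84 mm tall, 51 mm in diameter all the way up, 130 g nominal (may be 0.7 to 1.3 of that). Stands upright on the marble. Origin: centre of its underside; z up along its axis.
- canister_black: Turned boxwood canister with a flat lid (lid fixed on), a plain upright cylinder, pale wood, with a black disc inlaid in the lid top: the third tallest of the four. 70 mm tall, 44 mm in diameter all the way up, 90 g nominal (may be 0.7 to 1.3 of that). Stands upright on the marble. Origin: centre of its underside; z up along its axis.
- canister_white: Turned boxwood canister with a flat lid (lid fixed on), a plain upright cylinder, pale wood, with a white disc inlaid in the lid top: the shortest and slimmest of the four. 56 mm tall, 37 mm in diameter all the way up, 60 g nominal (may be 0.7 to 1.3 of that). Stands upright on the marble. Origin: centre of its underside; z up along its axis.
- mark_a: Flat mark on the walnut display board, the leftmost (+y end) of the four alike in the row as the robot sees them: brass ring 40 mm across, dark green middle. Origin: its centre on the board's top face, 12 mm above the marble; y runs along the row to the left, x across to the rail. The board is fixed, 130 x 520 mm, 12 mm thick, up to 0.2 rad askew.
- mark_b: Flat mark on the walnut display board, the second from the left of the four alike in the row as the robot sees them: brass ring 40 mm across, dark green middle. Origin: its centre on the board's top face, 12 mm above the marble; y runs along the row to the left, x across to the rail. The rail runs along the board's far side, 50 mm beyond the line of marks: 6 mm thick, top 14 mm above the board.
- mark_c: Flat mark on the walnut display board, the third from the left of the four alike in the row as the robot sees them: brass ring 40 mm across, dark green middle. Origin: its centre on the board's top face, 12 mm above the marble; y runs along the row to the left, x across to the rail. Marks are 78 to 94 mm apart.
- mark_d: Flat mark on the walnut display board, the rightmost (-y end) of the four alike in the row as the robot sees them: brass ring 40 mm across, dark green middle. Origin: its centre on the board's top face, 12 mm above the marble; y runs along the row to the left, x across to the rail. The row may be up to 0.2 rad askew.
- stopper: Cobalt blue glass stopper, loose, 40 mm in greatest diameter, 50 mm tall, standing on the display board beyond one end of the row of marks (either end), about 86 mm from the nearest mark. Shows where the tall end is. Origin: centre of its underside.
- dome: Grey pewter pill silvering dome, loose, 54 mm in diameter, 46 mm tall, standing on the display board beyond the other end of the row, about 86 mm from the nearest mark. Shows where the short end is. Origin: centre of its underside.

How it is judged:
At the end, for the whole second after the job is handed in: Every canister stands upright (within 0.08 rad) and at rest on the board, its centre within 12 mm of its mark, in falling order of height from the stopper's end to the dome's end; stopper and dome stand within 20 mm of where they began (((y of stopper in the frame of mark_b above 0 m and horizontal distance between canister_green and mark_a below 0.012 m and horizontal distance between canister_red and mark_b below 0.012 m and horizontal distance between canister_black and mark_c below 0.012 m and horizontal distance between canister_white and mark_d below 0.012 m) or (y of stopper in the frame of mark_b below 0 m and horizontal distance between canister_green and mark_d below 0.012 m and horizontal distance between canister_red and mark_c below 0.012 m and horizontal distance between canister_black and mark_b below 0.012 m and horizontal distance between canister_white and mark_a below 0.012 m)) and angle between each of canister_green, canister_red, canister_black, canister_white's own z axis and vertical below 0.08 rad and height (world z) of canister_green between 0.009 and 0.016 m and linear speed of each of canister_green, canister_red, canister_black, canister_white below 0.02 m/s and height (world z) of canister_red between 0.009 and 0.016 m and height (world z) of canister_black between 0.009 and 0.016 m and height (world z) of canister_white between 0.009 and 0.016 m and distance of each of stopper, dome from where it was at the start of the episode below 0.02 m and angle between each of stopper, dome's own z axis and vertical below 0.15 rad); the robot touches nothing.
It fails at once if the glass stopper is shoved or lifted away (25 mm) or knocked over (distance of stopper from where it was at the start of the episode above 0.025 m or angle between stopper's own z axis and vertical above 0.6 rad).
It fails at once if the pewter dome is shoved or lifted away (25 mm) or knocked over (distance of dome from where it was at the start of the episode above 0.025 m or angle between dome's own z axis and vertical above 0.6 rad).
It also fails if it takes over 109 s, if anything falls off the work surface, if the arm or the gripper's body presses on something with over 40 N, if the wrist force passes 120 N, or if a joint passes its speed limit or range.

## Robot

A 6-joint arm with a two-finger parallel gripper is mounted at the origin on the work surface. World frame = base frame: x ahead of the robot, y to its left, z up, the work surface at z = 0. Lengths are in m, angles in rad, forces in N, time in s.
With the tool pointing down it reaches from about 0.3 to 0.875 m from the base axis. Payload 6.4 kg.
Tool frame: the origin (TCP) lies between the finger pads; the fingertips stand 25 mm ahead of it and the grasp point (between the pads) lies 6 mm ahead of it; z points along the fingers, y is the line along which they close (so a half turn about z gives the same grasp; the last joint's range is limited). The gripper opens to 85 mm and grips with 20 to 120 N. Pads are 22 mm wide; open, the fingers measure 114 mm over their backs; the gripper's body (76 mm by 85 mm) begins 54 mm behind the grasp point. The pads swing forward as they close: fully open they stand 13 mm farther back than shut.
Start: joints at [0.918, 0.181, 1.607, -0, 1.354, -0.206], TCP at [0.248, 0.519, 0.256] pointing down, gripper open.
Joint ranges: [-2.99, 2.99], [-0.89, 2.07], [0.3, 2.58], [-1.14, 4.28], [0, 2.63], [-3.12, 3.12]. Speed limits (rad/s): [2.57, 2.57, 3.01, 3.14, 3.14, 3.14].

## Interface

Orientations are given as a unit quaternion [w, x, y, z].
In Python, from bench import ctrl gives the robot as it stands.
- The arm moves only by the tool servo_tool, never from a script. Its argument "series" is text: rows parted by semicolons, each of 7 numbers parted by spaces: the gripper command: -1 is fully open, 1 is shut, values between are in proportion, then the shift along the tool's x, y, z in m, then the turn, a rotation vector about the tool's x, y, z in degrees. A call has 1 to 12 rows; each row is the pose to reach, as a shift and turn from the pose commanded when the call began, along the tool's axes at that moment; what a row does not reach only later rows make up. A row lasts 1/12 s, in which the tool goes at most 41.7 mm and 7.16 degrees, less where a joint would pass 70% of its speed; a pose out of reach is approached as far as the arm can. A call with a gripper value outside its range is refused whole. The fingers move at their own pace and stop on an object; the grip force is fixed at half the most. Time passes only in rows, so rows that repeat a pose let the fingers close. It gives the time, the measured TCP pose, the force, the opening and the grip force at its end, in the units of the state.
- ctrl.get_obs(): the state, without advancing time (a new reading comes with each control period).
- ctrl.camera(name): name is "scene" or "top" or "wrist"; returns a dict with "img" (400x640x3 uint8, red, green, blue), "z_map" (400x640 float32, m along the optical axis (not along the pixel's ray), 0 where there is no reading), "fovy" (degrees; the focal length in pixels is half the picture's height over the tangent of half this angle, whatever the lens; pixels are square), "cx", "cy" (the principal point, pixels), "extrinsics" (4x4, takes a point from camera to world coordinates); the wrist camera has in their place "T_tool_cam" (4x4, takes a point from camera to tool coordinates, whose origin is the TCP and whose axes are the flange's). Camera axes: x right, y down, z forward; pixel columns grow to the right and rows downward; lengths in m; the calibration is good to about 2 mm. A picture is of the moment at which its call begins: read the wrist's pose just before it.
- ctrl.hand_in(): hands the job in; it is judged then, once.
The state is a dict: "time_s": time; "q": joint angles; "dq": joint speeds; "joint_efforts": joint torques, N m; "eef_pos": TCP position; "eef_rot": TCP orientation; "wrist_force": force on the tool from outside, world axes, zero at the start; "torque": the same for the moment, N m; "opening": opening from 0.0 (shut) to 1.0 (fully open); "grasp_force": force on a finger pad.
Only numpy, scipy, OpenCV 4.12 (cv2) and the standard library are available. Lean on these libraries where they do the work, as an engineer would, in place of code of your own. Each camera call takes 0.05 s, during which the arm holds its last target. There are 200 camera calls.

## Working session

There is one attempt and no reset: what is moved stays moved. The work goes in short steps, Python scripts to look and compute and a tool call to move; the robot and the scene stay as the last step left them, time stands still between calls to the robot, and variables do not carry over. Pictures are saved under pics/ and viewed, at most 14 in all, crops included, and the job is handed in when it is done.

Besides the shell and the picture viewer there is one more tool, called after "Request:" as name(argument=value, ...) on one line, values as JSON. servo_tool: Moves the arm, as the interface text tells. Its arguments: {"type":"object","properties":{"series":{"type":"string"}},"required":["series"]}

```bash
ls; mkdir -p pics; python3 - <<'E'
from bench import ctrl
import cv2,numpy as np
o=ctrl.get_obs(); print(o)
for n in("scene","top"):
    c=ctrl.camera(n); cv2.imwrite(f"pics/{n}0.png",c["img"][:,:,::-1]); np.savez(f"{n}0.npz",**c)
    print(n,c["fovy"],c["cx"],c["cy"],c["extrinsics"].round(4).tolist())
E
```

```text
pics
{'time_s': 0.0, 'q': array([ 9.17702102e-01,  1.81573732e-01,  1.60799289e+00,  1.54452069e-05,
        1.35383394e+00, -2.06291434e-01]), 'dq': array([ 0.00299354, -0.00109861, -0.00053534, -0.00028028, -0.00044049,
        0.00024799]), 'joint_efforts': array([-1.19493334e-04, -4.44890249e+01, -3.51328683e+01, -1.87828614e-04,
        9.45926149e-03,  4.18329137e-05]), 'eef_pos': array([0.24810568, 0.51814939, 0.25537306]), 'eef_rot': array([-3.83434184e-04,  2.21549304e-01,  9.75148752e-01, -8.18637715e-04]), 'wrist_force': array([-0.46736788, -0.44509597, -0.36542055]), 'torque': array([-0.01653243, -0.03155618, -0.04523718]), 'grasp_force': 0.0, 'opening': 0.9976095630886321}
scene 52.79006935486485 324.64015202434024 204.6138179504856 [[-0.2242, 0.8366, -0.4998, 0.9545], [0.9745, 0.1931, -0.114, 0.1207], [0.0011, -0.5126, -0.8586, 0.7373], [0.0, 0.0, 0.0, 1.0]]
top 45.30639696813717 319.19845660565164 204.65684703430932 [[0.0739, -0.976, 0.2047, 0.3796], [-0.9973, -0.073, 0.012, -0.0004], [0.0033, -0.205, -0.9787, 0.8916], [0.0, 0.0, 0.0, 1.0]]
```

View pics/scene0.png

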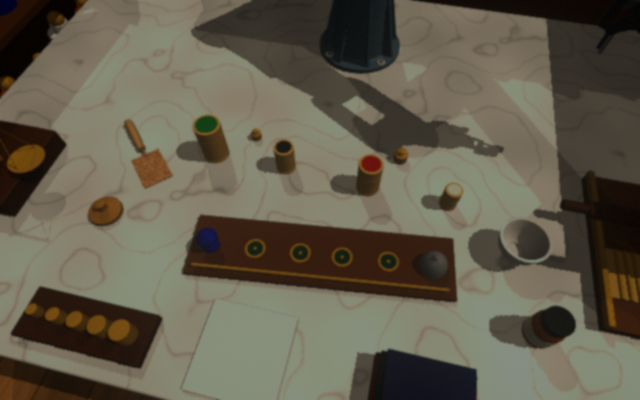

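View pics/top0.png

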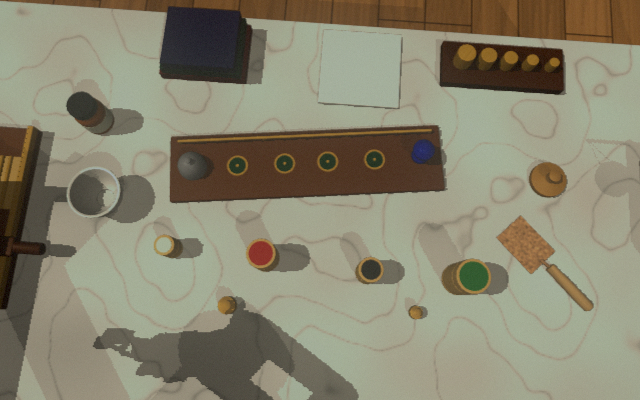

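The top view (+x up, +y left) shows the dome at (193,165) and the stopper at (423,152). The marks run a (237,165), b (284,163), c (327,161), d (375,159). The lids are white (165,245), red (262,253), black (370,270) and green (472,277). So the order is green→d, red→c, black→b, white→a.

```bash
cat > h.py <<'E'
import numpy as np,cv2
H=dict(green=.098,red=.084,black=.070,white=.056)
def ray(c,u,v,z,T=None):
    T=c["extrinsics"] if T is None else T
    f=c["img"].shape[0]/2/np.tan(np.radians(float(c["fovy"]))/2)
    d=T[:3,:3]@np.array([(u-c["cx"])/f,(v-c["cy"])/f,1.]); o=T[:3,3]
    return o+d*(z-o[2])/d[2]
def blob(c,u,v,kind,r=16):
    u0,v0=int(u)-r,int(v)-r; p=c["img"][v0:v0+2*r,u0:u0+2*r].astype(int); R,G,B=p[...,0],p[...,1],p[...,2]
    m={'green':(G>R+25)&(G>B+15),'red':(R>G+70)&(R>B+70)&(G<60),'black':(p.max(2)<65),
       'white':(p.min(2)>.62*R)&(R>130),'mark':(R>G+12)&(G>B+25)&(R>75)|(G>R+5)}[kind].astype(np.uint8)
    n,l,s,ce=cv2.connectedComponentsWithStats(m)
    # component nearest the seed, hull centre
    best=min((i for i in range(1,n) if s[i,4]>12),key=lambda i:np.hypot(*(ce[i]-r)))
    k,_=cv2.findContours((l==best).astype(np.uint8),0,2); h=cv2.convexHull(max(k,key=len))
    M=cv2.moments(h); return u0+M['m10']/M['m00'],v0+M['m01']/M['m00'],s[best,4]
E
cat > m.py <<'E'
from h import *
S={'top':dict(green=(473,277),red=(261,253),black=(371,268),white=(164,244),a=(237,165),b=(284,163),c=(327,161),d=(375,159)),
 'scene':dict(green=(207,124),red=(371,163),black=(284,147),white=(454,190),a=(388,261),b=(342,257),c=(300,253),d=(255,248))}
for n in S:
    c=dict(np.load(n+"0.npz"))
    for k,(u,v) in S[n].items():
        b=blob(c,u,v,k if k in H else 'mark'); print(n,k,np.round(b,1),ray(c,b[0],b[1],H.get(k,.012)).round(4))
    vis=c["img"][:,:,::-1]
    for q in((423,152),(193,165)) if n=='top' else((207,239),(432,264)): print(ray(c,*q,.035+.01).round(3))
E
python3 m.py
```

```text
top green [473.4 275.9 629. ] [ 0.4453 -0.252   0.098 ]
top red [260.1 253.  416. ] [0.4581 0.1027 0.084 ]
top black [370.5 269.2 269. ] [ 0.446  -0.0858  0.07  ]
top white [163.3 244.4 201. ] [0.4632 0.2766 0.056 ]
top a [236.8 165.1 329. ] [0.6288 0.1728 0.012 ]
top b [284.2 163.1 330. ] [0.6394 0.0831 0.012 ]
top c [327.2 161.1 335. ] [0.6496 0.0015 0.012 ]
top d [374.  159.1 329. ] [ 0.6603 -0.0877  0.012 ]
[ 0.67  -0.174  0.045]
[0.614 0.246 0.045]
scene green [205.8 123.9 243. ] [ 0.4463 -0.2513  0.098 ]
scene red [370.8 163.4 213. ] [0.4591 0.1029 0.084 ]
scene black [283.  146.5 135. ] [ 0.4466 -0.0854  0.07  ]
scene white [454.1 189.  107. ] [0.4635 0.2765 0.056 ]
scene a [388.2 261.  111. ] [0.6285 0.1728 0.012 ]
scene b [341.7 256.5 137. ] [0.6394 0.0831 0.012 ]
scene c [300.  252.4 108. ] [0.6494 0.0018 0.012 ]
scene d [255.  247.8 103. ] [ 0.6597 -0.0871  0.012 ]
[ 0.676 -0.172  0.045]
[0.631 0.25  0.045]
```

```bash
cat > go.py <<'E'
# usage: go.py x,y,z ... -> tool-frame shift (mm) and turn about tool z to bring the closing axis to 6.9 deg
import sys,numpy as np
from bench import ctrl
from scipy.spatial.transform import Rotation as R
o=ctrl.get_obs(); w,x,y,z=o["eef_rot"]; r=R.from_quat([x,y,z,w]); m=r.as_matrix()
t=np.radians(6.9); Y=np.array([np.cos(t),np.sin(t),0]); Z=np.array([0,0,-1.]); D=np.c_[np.cross(Y,Z),Y,Z]
print("t",round(o["time_s"],2),"p",o["eef_pos"].round(4),"turn",np.degrees((r.inv()*R.from_matrix(D)).as_rotvec()).round(2),"open",round(o["opening"],3),"q",o["q"].round(2))
for a in sys.argv[1:]:
    p=np.array([float(v) for v in a.split(",")]); print(a,(m.T@(p-o["eef_pos"])).round(4))
E
python3 go.py .463,.2766,.16
```

```text
t 0.1 p [0.2481 0.5182 0.2555] turn [-9.00e-02  3.00e-02  5.75e+01] open 0.997 q [ 0.92  0.18  1.61  0.    1.35 -0.21]
.463,.2766,.16 [-0.2982 -0.1249  0.0956]
```

Request:
servo_tool(series="-1 -0.03 -0.0125 0.0096 0 0 5.75; -1 -0.06 -0.025 0.019 0 0 11.5; -1 -0.09 -0.0375 0.029 0 0 17.2; -1 -0.12 -0.05 0.038 0 0 23; -1 -0.15 -0.0625 0.048 0 0 28.8; -1 -0.18 -0.075 0.057 0 0 34.5; -1 -0.21 -0.0875 0.067 0 0 40.2; -1 -0.24 -0.1 0.077 0 0 46; -1 -0.27 -0.1125 0.086 0 0 51.8; -1 -0.2982 -0.1249 0.0956 0 0 57.5; -1 -0.2982 -0.1249 0.0956 0 0 57.5; -1 -0.2982 -0.1249 0.0956 0 0 57.5")

```text
time_s: 1.1
eef_pos: [0.4636, 0.2757, 0.1597]
eef_rot: [-0.001, 0.664, 0.748, -0.001]
wrist_force: [1.3, 0.2, 0.1]
opening: 1.002
grasp_force: 0.0
```

```bash
python3 go.py .4635,.2766,.051
```

```text
t 1.1 p [0.4636 0.2757 0.1597] turn [-0.13  0.02 -0.14] open 1.002 q [0.32 0.21 1.78 0.   1.15 0.2 ]
.4635,.2766,.051 [0.001  0.0002 0.1087]
```

Request:
servo_tool(series="-1 0.001 0 0.03 0 0 0; -1 0.001 0 0.06 0 0 0; -1 0.001 0 0.085 0 0 0; -1 0.001 0 0.1 0 0 0; -1 0.001 0 0.1085 0 0 0; -1 0.001 0 0.1085 0 0 0; 1 0.001 0 0.1085 0 0 0; 1 0.001 0 0.1085 0 0 0; 1 0.001 0 0.1085 0 0 0; 1 0.001 0 0.1085 0 0 0; 1 0.001 0 0.1085 0 0 0; 1 0.001 0 0.1085 0 0 0")

```text
time_s: 2.1
eef_pos: [0.4644, 0.2786, 0.0538]
eef_rot: [0.001, 0.663, 0.748, 0.001]
wrist_force: [-0.8, -0.0, 6.2]
opening: 0.417
grasp_force: 59.7
```

Request:
servo_tool(series="1 0 0 0 0 0 0; 1 0 0 0 0 0 0; 1 0 0 0 0 0 0; 1 0 0 0 0 0 0")

```text
time_s: 2.43
eef_pos: [0.4644, 0.2785, 0.0537]
eef_rot: [0.001, 0.663, 0.748, 0.001]
wrist_force: [-0.8, 0.7, 7.0]
opening: 0.411
grasp_force: 59.7
```

```bash
python3 go.py .4635,.2766,.13 .6287,.1728,.13 .6287,.1728,.0635
```

```text
t 2.43 p [0.4644 0.2785 0.0537] turn [ 0.14 -0.04  0.  ] open 0.411 q [0.32 0.38 1.82 0.   0.94 0.2 ]
.4635,.2766,.13 [-0.0018 -0.0009 -0.0763]
.6287,.1728,.13 [-0.1246  0.1506 -0.076 ]
.6287,.1728,.0635 [-0.1247  0.1505 -0.0095]
```

Request:
servo_tool(series="1 0 0 -0.02 0 0 0; 1 0 0 -0.05 0 0 0; 1 -0.01 0.012 -0.076 0 0 0; 1 -0.03 0.036 -0.076 0 0 0; 1 -0.05 0.06 -0.076 0 0 0; 1 -0.07 0.084 -0.076 0 0 0; 1 -0.09 0.11 -0.076 0 0 0; 1 -0.108 0.13 -0.076 0 0 0; 1 -0.12 0.144 -0.076 0 0 0; 1 -0.1246 0.15 -0.076 0 0 0; 1 -0.1246 0.15 -0.076 0 0 0; 1 -0.1246 0.15 -0.076 0 0 0")

```text
time_s: 3.43
eef_pos: [0.6264, 0.1727, 0.1279]
eef_rot: [-0.001, 0.663, 0.748, -0.0]
wrist_force: [-0.2, 0.4, -0.7]
opening: 0.414
grasp_force: 60.0
```

```bash
python3 go.py .6287,.1738,.0665; python3 - <<'E'
from bench import ctrl
import cv2
from h import *
for n in("scene","top"):
    c=ctrl.camera(n); cv2.imwrite(f"pics/{n}1.png",c["img"][:,:,::-1]); np.savez(f"{n}1.npz",**c)
E
```

```text
t 3.43 p [0.6264 0.1727 0.1279] turn [-0.07 -0.02 -0.02] open 0.414 q [ 0.09  0.47  1.5   0.    1.17 -0.03]
.6287,.1738,.0665 [0.0008 0.0025 0.0614]
```

View pics/scene1.png

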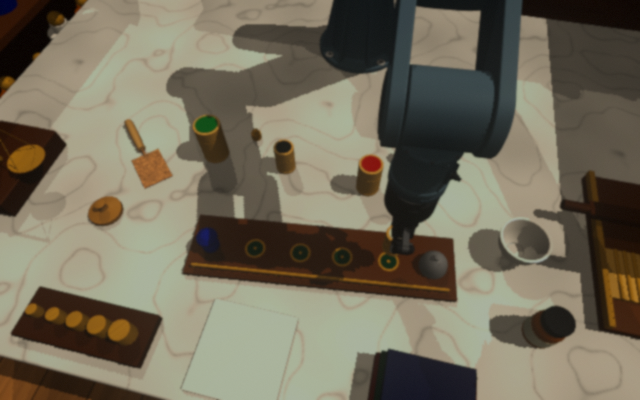

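The white canister is held between the fingers above mark a, at about (395,235) in the scene view.

Request:
servo_tool(series="1 0.001 0.0025 0.015 0 0 0; 1 0.001 0.0025 0.03 0 0 0; 1 0.001 0.0025 0.045 0 0 0; 1 0.001 0.0025 0.053 0 0 0; 1 0.001 0.0025 0.058 0 0 0; 1 0.001 0.0025 0.0605 0 0 0; 1 0.001 0.0025 0.0605 0 0 0; 1 0.001 0.0025 0.0605 0 0 0")

```text
time_s: 4.2
eef_pos: [0.6299, 0.1738, 0.0681]
eef_rot: [0.0, 0.663, 0.748, 0.0]
wrist_force: [0.5, 0.4, 0.3]
opening: 0.417
grasp_force: 60.0
```

```bash
python3 go.py .6287,.1738,.0657
```

```text
t 4.2 p [0.6299 0.1738 0.0681] turn [0.05 0.   0.  ] open 0.417 q [ 0.09  0.56  1.51  0.    1.07 -0.03]
.6287,.1738,.0657 [ 0.0002 -0.0012  0.0024]
```

Still about 2 mm above contact; I'll lower it, release and retreat.

Request:
servo_tool(series="1 0 -0.001 0.0015 0 0 0; 1 0 -0.001 0.0025 0 0 0; 1 0 -0.001 0.0025 0 0 0; 0.0 0 -0.001 0.0025 0 0 0; -0.3 0 -0.001 0.0025 0 0 0; -1 0 -0.001 0.0025 0 0 0; -1 0 -0.001 0.0025 0 0 0; -1 0 -0.001 0.0025 0 0 0; -1 0 -0.001 0.0025 0 0 0; -1 0 -0.001 -0.01 0 0 0; -1 0 -0.001 -0.04 0 0 0; -1 0 -0.001 -0.08 0 0 0")

```text
time_s: 5.2
eef_pos: [0.626, 0.1733, 0.1455]
eef_rot: [-0.003, 0.663, 0.748, -0.003]
wrist_force: [0.5, 0.1, -0.4]
opening: 0.998
grasp_force: 0.0
```

```bash
python3 go.py .459,.1028,.16
```

```text
t 5.2 p [0.626  0.1733 0.1455] turn [-0.42 -0.01 -0.01] open 0.998 q [ 0.09  0.46  1.49  0.    1.2  -0.03]
.459,.1028,.16 [-0.0499 -0.1743 -0.0132]
```

Request:
servo_tool(series="-1 0 0 -0.013 0 0 0; -1 -0.008 -0.029 -0.013 0 0 0; -1 -0.016 -0.058 -0.013 0 0 0; -1 -0.025 -0.087 -0.013 0 0 0; -1 -0.033 -0.116 -0.013 0 0 0; -1 -0.041 -0.145 -0.013 0 0 0; -1 -0.047 -0.165 -0.013 0 0 0; -1 -0.05 -0.1745 -0.013 0 0 0; -1 -0.05 -0.1745 -0.013 0 0 0; -1 -0.05 -0.1745 -0.013 0 0 0; -1 -0.05 -0.1745 -0.013 0 0 0")

```text
time_s: 6.12
eef_pos: [0.4629, 0.1031, 0.1615]
eef_rot: [0.001, 0.663, 0.748, 0.001]
wrist_force: [-0.6, 0.0, 0.7]
opening: 1.001
grasp_force: 0.0
```

```bash
python3 go.py .4586,.1028,.060; python3 - <<'E'
from bench import ctrl
import cv2
from h import *
for n in("scene","top"):
    c=ctrl.camera(n); cv2.imwrite(f"pics/{n}2.png",c["img"][:,:,::-1]); np.savez(f"{n}2.npz",**c)
E
```

```text
t 6.12 p [0.4629 0.1031 0.1615] turn [ 0.13  0.01 -0.01] open 1.001 q [-0.03  0.07  1.94  0.    1.13 -0.15]
.4586,.1028,.060 [ 0.0002 -0.0045  0.1015]
```

View pics/scene2.png

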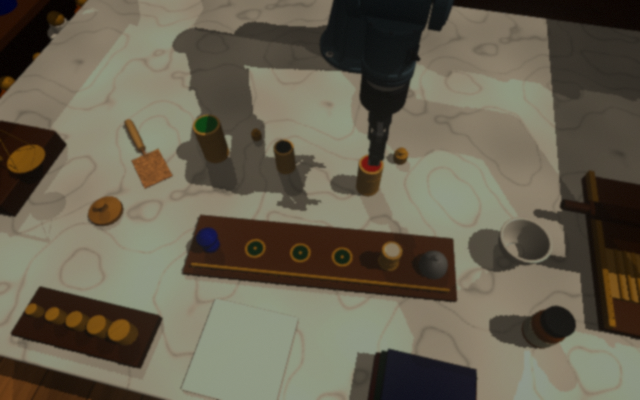

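The white canister stands upright on mark a, lid at (391,249). I'll measure that while descending on red.

Request:
servo_tool(series="-1 0 -0.0045 0.02 0 0 0; -1 0 -0.0045 0.05 0 0 0; -1 0 -0.0045 0.075 0 0 0; -1 0 -0.0045 0.092 0 0 0; -1 0 -0.0045 0.1 0 0 0; -1 0 -0.0045 0.1 0 0 0; 1 0 -0.0045 0.1 0 0 0; 1 0 -0.0045 0.1 0 0 0; 1 0 -0.0045 0.1 0 0 0; 1 0 -0.0045 0.1 0 0 0; 1 0 -0.0045 0.1 0 0 0; 1 0 -0.0045 0.1 0 0 0")

```text
time_s: 7.22
eef_pos: [0.4583, 0.1025, 0.0623]
eef_rot: [0.001, 0.663, 0.748, 0.001]
wrist_force: [-0.5, 1.5, 5.9]
opening: 0.585
grasp_force: 62.1
```

Request:
servo_tool(series="1 0 0 0 0 0 0; 1 0 0 0 0 0 0; 1 0 0 0 0 0 0")

```text
time_s: 7.47
eef_pos: [0.4583, 0.1024, 0.0623]
eef_rot: [0.001, 0.663, 0.748, 0.001]
wrist_force: [0.3, 0.5, 7.0]
opening: 0.583
grasp_force: 62.1
```

```bash
python3 go.py .6495,.0017,.15; python3 - <<'E'
from h import *
for n,s in(('scene',(391,249)),):
    c=dict(np.load(n+"2.npz")); b=blob(c,*s,'white',12); print(b,ray(c,b[0],b[1],.068))
E
```

```text
t 7.47 p [0.4583 0.1024 0.0623] turn [0.19 0.03 0.  ] open 0.583 q [-0.03  0.23  2.    0.    0.91 -0.15]
.6495,.0017,.15 [-0.123   0.178  -0.0871]
(391.7185929648241, 249.24958123953098, np.int32(112)) [0.62942063 0.17164319 0.068     ]
```

Request:
servo_tool(series="1 0 0 -0.02 0 0 0; 1 0 0 -0.05 0 0 0; 1 -0.01 0.014 -0.08 0 0 0; 1 -0.029 0.042 -0.087 0 0 0; 1 -0.048 0.07 -0.087 0 0 0; 1 -0.068 0.098 -0.087 0 0 0; 1 -0.087 0.126 -0.087 0 0 0; 1 -0.106 0.154 -0.087 0 0 0; 1 -0.118 0.171 -0.087 0 0 0; 1 -0.123 0.178 -0.087 0 0 0; 1 -0.123 0.178 -0.087 0 0 0; 1 -0.123 0.178 -0.087 0 0 0")

```text
time_s: 8.47
eef_pos: [0.6473, 0.0021, 0.1472]
eef_rot: [-0.001, 0.663, 0.748, -0.0]
wrist_force: [-0.7, -0.6, -1.7]
opening: 0.584
grasp_force: 62.6
```

```bash
python3 go.py .6495,.0017,.0755
```

```text
t 8.47 p [0.6473 0.0021 0.1472] turn [-0.09 -0.04 -0.01] open 0.584 q [-0.18  0.45  1.5   0.    1.2  -0.3 ]
.6495,.0017,.0755 [-0.0007  0.0022  0.0717]
```

Request:
servo_tool(series="1 0 0.001 0.02 0 0 0; 1 0 0.0015 0.04 0 0 0; 1 0 0.0015 0.055 0 0 0; 1 0 0.0015 0.065 0 0 0; 1 0 0.0015 0.07 0 0 0; 1 0 0.0015 0.0715 0 0 0; 1 0 0.0015 0.0715 0 0 0; 1 0 0.0015 0.0715 0 0 0")

```text
time_s: 9.13
eef_pos: [0.6504, 0.002, 0.0773]
eef_rot: [0.001, 0.663, 0.748, 0.0]
wrist_force: [-0.9, 0.3, -2.3]
opening: 0.585
grasp_force: 62.6
```

```bash
python3 go.py .6495,.0017,.0743
```

```text
t 9.13 p [0.6504 0.002  0.0773] turn [0.09 0.03 0.01] open 0.585 q [-0.18  0.54  1.52 -0.    1.08 -0.3 ]
.6495,.0017,.0743 [-0.0002 -0.0009  0.003 ]
```

Request:
servo_tool(series="1 0 -0.001 0.002 0 0 0; 1 0 -0.001 0.003 0 0 0; 1 0 -0.001 0.003 0 0 0; 0.0 0 -0.001 0.003 0 0 0; -0.4 0 -0.001 0.003 0 0 0; -1 0 -0.001 0.003 0 0 0; -1 0 -0.001 0.003 0 0 0; -1 0 -0.001 0.003 0 0 0; -1 0 -0.001 -0.01 0 0 0; -1 0 -0.001 -0.04 0 0 0; -1 0 -0.001 -0.08 0 0 0; -1 0 -0.001 -0.083 0 0 0")

```text
time_s: 10.13
eef_pos: [0.6531, 0.0012, 0.1681]
eef_rot: [0.005, 0.663, 0.748, 0.003]
wrist_force: [2.2, -0.7, 1.5]
opening: 0.999
grasp_force: 0.0
```

```bash
python3 go.py .4463,-.0856,.16
```

```text
t 10.13 p [0.6531 0.0012 0.1681] turn [0.67 0.2  0.01] open 0.999 q [-0.18  0.43  1.48  0.    1.22 -0.3 ]
.4463,-.0856,.16 [-0.0612 -0.2158  0.0058]
```

Request:
servo_tool(series="-1 -0.006 -0.02 0 0 0 0; -1 -0.014 -0.05 0 0 0 0; -1 -0.023 -0.08 0 0 0 0; -1 -0.031 -0.11 0 0 0 0; -1 -0.04 -0.14 0 0 0 0; -1 -0.048 -0.17 0 0 0 0; -1 -0.057 -0.2 0 0 0 0; -1 -0.061 -0.213 0 0 0 0; -1 -0.061 -0.213 0 0 0 0; -1 -0.061 -0.213 0 0 0 0; -1 -0.061 -0.213 0 0 0 0")

```text
time_s: 11.05
eef_pos: [0.4459, -0.0846, 0.1601]
eef_rot: [0.001, 0.663, 0.748, 0.0]
wrist_force: [0.6, 0.5, -0.4]
opening: 0.999
grasp_force: 0.0
```

```bash
python3 go.py .4463,-.0856,.055; python3 - <<'E'
from bench import ctrl
import cv2
from h import *
for n in("scene","top"):
    c=ctrl.camera(n); cv2.imwrite(f"pics/{n}3.png",c["img"][:,:,::-1]); np.savez(f"{n}3.npz",**c)
c=dict(np.load("scene3.npz"))
b=blob(c,299,225,'red',20); print(b,ray(c,b[0],b[1],.096))
E
```

```text
t 11.05 p [ 0.4459 -0.0846  0.1601] turn [ 0.12  0.06 -0.01] open 0.999 q [-0.45  0.02  1.99  0.    1.13 -0.57]
.4463,-.0856,.055 [-0.0009  0.      0.1051]
(296.8774680603949, 233.81765389082463, np.int32(305)) [0.65112387 0.00107796 0.096     ]
```

View pics/scene3.png

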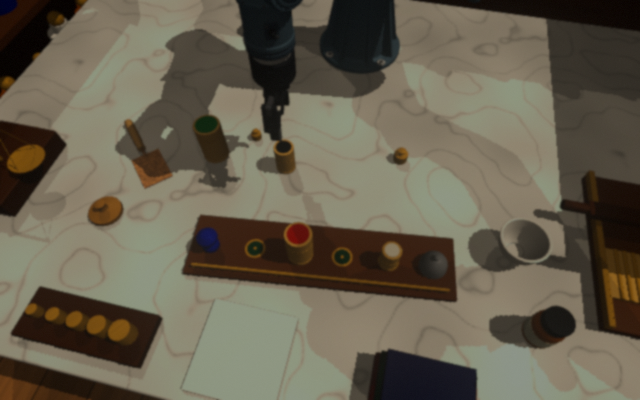

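Red is upright on mark c, lid at (297,234), within 2 mm. Next is black.

Request:
servo_tool(series="-1 -0.001 0 0.02 0 0 0; -1 -0.001 0 0.05 0 0 0; -1 -0.001 0 0.075 0 0 0; -1 -0.001 0 0.095 0 0 0; -1 -0.001 0 0.104 0 0 0; -1 -0.001 0 0.104 0 0 0; 1 -0.001 0 0.104 0 0 0; 1 -0.001 0 0.104 0 0 0; 1 -0.001 0 0.104 0 0 0; 1 -0.001 0 0.104 0 0 0; 1 -0.001 0 0.104 0 0 0; 1 -0.001 0 0.104 0 0 0")

```text
time_s: 12.15
eef_pos: [0.4461, -0.0859, 0.0567]
eef_rot: [0.001, 0.663, 0.748, 0.0]
wrist_force: [0.3, 0.9, 6.5]
opening: 0.497
grasp_force: 60.5
```

Request:
servo_tool(series="1 0 0 0 0 0 0; 1 0 0 0 0 0 0; 1 0 0 0 0 0 0")

```text
time_s: 12.4
eef_pos: [0.446, -0.0859, 0.0567]
eef_rot: [0.001, 0.663, 0.748, 0.0]
wrist_force: [-0.1, 0.7, 6.6]
opening: 0.503
grasp_force: 60.5
```

```bash
python3 go.py .6394,.0831,.16
```

```text
t 12.4 p [ 0.446  -0.0859  0.0567] turn [ 0.15  0.09 -0.  ] open 0.503 q [-0.45  0.21  2.04  0.    0.88 -0.57]
.6394,.0831,.16 [ 0.1444  0.2125 -0.1029]
```

Request:
servo_tool(series="1 0 0 -0.02 0 0 0; 1 0 0 -0.05 0 0 0; 1 0 0 -0.085 0 0 0; 1 0.014 0.02 -0.108 0 0 0; 1 0.033 0.048 -0.108 0 0 0; 1 0.053 0.078 -0.108 0 0 0; 1 0.073 0.108 -0.108 0 0 0; 1 0.094 0.138 -0.108 0 0 0; 1 0.114 0.168 -0.108 0 0 0; 1 0.134 0.197 -0.108 0 0 0; 1 0.1444 0.2125 -0.108 0 0 0; 1 0.1444 0.2125 -0.108 0 0 0")

```text
time_s: 13.4
eef_pos: [0.6408, 0.0863, 0.1638]
eef_rot: [0.001, 0.662, 0.749, 0.001]
wrist_force: [-0.3, -0.5, -1.4]
opening: 0.502
grasp_force: 61.5
```

Request:
servo_tool(series="1 0 0 0 0 0 0; 1 0 0 0 0 0 0")

```text
time_s: 13.57
eef_pos: [0.6377, 0.0831, 0.163]
eef_rot: [-0.0, 0.663, 0.748, -0.0]
wrist_force: [-0.4, 0.5, -1.4]
opening: 0.503
grasp_force: 61.5
```

```bash
python3 go.py .6394,.0831,.0700
```

```text
t 13.57 p [0.6377 0.0831 0.163 ] turn [-0.06  0.01  0.  ] open 0.503 q [-0.05  0.42  1.5  -0.    1.22 -0.17]
.6394,.0831,.0700 [-0.0002  0.0018  0.093 ]
```

Request:
servo_tool(series="1 0 0.001 0.02 0 0 0; 1 0 0.001 0.045 0 0 0; 1 0 0.001 0.07 0 0 0; 1 0 0.001 0.083 0 0 0; 1 0 0.001 0.09 0 0 0; 1 0 0.001 0.092 0 0 0; 1 0 0.001 0.092 0 0 0; 1 0 0.001 0.092 0 0 0")

```text
time_s: 14.23
eef_pos: [0.6404, 0.0834, 0.0727]
eef_rot: [0.001, 0.663, 0.748, 0.001]
wrist_force: [0.5, -0.3, -1.1]
opening: 0.501
grasp_force: 61.4
```

```bash
python3 go.py .6394,.0831,.0687
```

```text
t 14.23 p [0.6404 0.0834 0.0727] turn [ 0.13  0.02 -0.01] open 0.501 q [-0.05  0.54  1.54 -0.    1.07 -0.17]
.6394,.0831,.0687 [-0.0001 -0.001   0.004 ]
```

Request:
servo_tool(series="1 0 -0.001 0.002 0 0 0; 1 0 -0.001 0.0035 0 0 0; 1 0 -0.001 0.0035 0 0 0; 0.0 0 -0.001 0.0035 0 0 0; -0.4 0 -0.001 0.0035 0 0 0; -1 0 -0.001 0.0035 0 0 0; -1 0 -0.001 0.0035 0 0 0; -1 0 -0.001 0.0035 0 0 0; -1 0 -0.001 -0.01 0 0 0; -1 0 -0.001 -0.04 0 0 0; -1 0 -0.001 -0.08 0 0 0; -1 0 -0.001 -0.09 0 0 0")

```text
time_s: 15.23
eef_pos: [0.6417, 0.0835, 0.1687]
eef_rot: [0.004, 0.663, 0.748, 0.003]
wrist_force: [1.5, 0.5, 1.2]
opening: 0.995
grasp_force: 0.0
```

```bash
python3 go.py .4458,-.2517,.18
```

```text
t 15.23 p [0.6417 0.0835 0.1687] turn [0.53 0.09 0.01] open 0.995 q [-0.05  0.42  1.49  0.    1.22 -0.17]
.4458,-.2517,.18 [-0.3092 -0.2347 -0.013 ]
```

Request:
servo_tool(series="-1 -0.01 -0.02 -0.013 0 0 0; -1 -0.035 -0.045 -0.013 0 0 0; -1 -0.065 -0.068 -0.013 0 0 0; -1 -0.095 -0.09 -0.013 0 0 0; -1 -0.125 -0.11 -0.013 0 0 0; -1 -0.155 -0.132 -0.013 0 0 0; -1 -0.185 -0.152 -0.013 0 0 0; -1 -0.215 -0.172 -0.013 0 0 0; -1 -0.245 -0.192 -0.013 0 0 0; -1 -0.275 -0.212 -0.013 0 0 0; -1 -0.3 -0.229 -0.013 0 0 0; -1 -0.309 -0.2345 -0.013 0 0 0")

```text
time_s: 16.23
eef_pos: [0.4414, -0.2549, 0.1755]
eef_rot: [0.001, 0.664, 0.747, -0.001]
wrist_force: [-0.2, 0.0, 0.4]
opening: 0.994
grasp_force: 0.0
```

Request:
servo_tool(series="-1 0 0 0 0 0 0; -1 0 0 0 0 0 0; -1 0 0 0 0 0 0")

```text
time_s: 16.48
eef_pos: [0.4433, -0.2504, 0.1745]
eef_rot: [0.0, 0.663, 0.749, 0.0]
wrist_force: [0.0, -0.3, -0.1]
opening: 1.002
grasp_force: 0.0
```

```bash
python3 go.py .4458,-.2517,.070; python3 - <<'E'
from bench import ctrl
import cv2
from h import *
for n in("scene","top"):
    c=ctrl.camera(n); cv2.imwrite(f"pics/{n}4.png",c["img"][:,:,::-1]); np.savez(f"{n}4.npz",**c)
c=dict(np.load("scene4.npz"))
b=blob(c,343,243,'black',14); print(b,ray(c,b[0],b[1],.082))
E
```

```text
t 16.48 p [ 0.4433 -0.2504  0.1745] turn [ 0.03 -0.02  0.04] open 1.002 q [-0.75  0.13  1.85  0.    1.17 -0.87]
.4458,-.2517,.070 [-0.0016  0.0023  0.1045]
(343.4550387596899, 241.3968992248062, np.int32(234)) [0.64039093 0.08391265 0.082     ]
```

View pics/scene4.png

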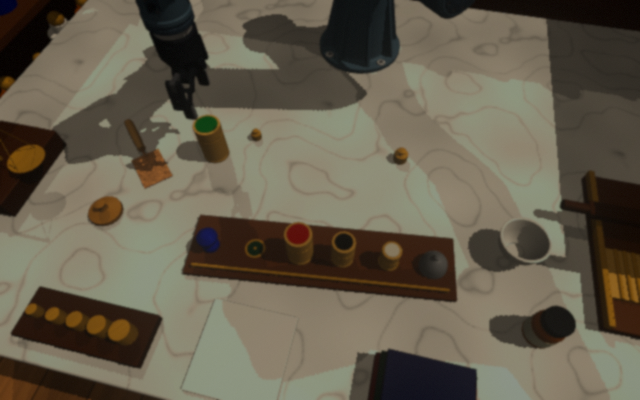

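Black is upright on mark b, lid at (343,241), within 2 mm. Green is the last one.

Request:
servo_tool(series="-1 -0.0015 0.0015 0 0 0 0; -1 -0.0015 0.0015 0.02 0 0 0; -1 -0.0015 0.0015 0.05 0 0 0; -1 -0.0015 0.0015 0.075 0 0 0; -1 -0.0015 0.0015 0.093 0 0 0; -1 -0.0015 0.0015 0.102 0 0 0; -1 -0.0015 0.0015 0.102 0 0 0; 1 -0.0015 0.0015 0.102 0 0 0; 1 -0.0015 0.0015 0.102 0 0 0; 1 -0.0015 0.0015 0.102 0 0 0; 1 -0.0015 0.0015 0.102 0 0 0; 1 -0.0015 0.0015 0.102 0 0 0")

```text
time_s: 17.58
eef_pos: [0.4456, -0.2537, 0.074]
eef_rot: [0.002, 0.663, 0.748, -0.0]
wrist_force: [0.5, 0.6, 6.5]
opening: 0.667
grasp_force: 63.8
```

Request:
servo_tool(series="1 0 0 0 0 0 0; 1 0 0 0 0 0 0; 1 0 0 0 0 0 0")

```text
time_s: 17.83
eef_pos: [0.4456, -0.2537, 0.074]
eef_rot: [0.002, 0.663, 0.748, 0.0]
wrist_force: [1.5, 0.8, 6.5]
opening: 0.667
grasp_force: 63.8
```

```bash
python3 go.py .66,-.0874,.18
```

```text
t 17.83 p [ 0.4456 -0.2537  0.074 ] turn [0.14 0.16 0.  ] open 0.667 q [-0.75  0.29  1.89  0.    0.96 -0.87]
.66,-.0874,.18 [ 0.1391  0.2331 -0.1058]
```

Request:
servo_tool(series="1 0 0 -0.02 0 0 0; 1 0 0 -0.05 0 0 0; 1 0 0 -0.085 0 0 0; 1 0.012 0.02 -0.106 0 0 0; 1 0.03 0.05 -0.106 0 0 0; 1 0.048 0.08 -0.106 0 0 0; 1 0.066 0.11 -0.106 0 0 0; 1 0.084 0.14 -0.106 0 0 0; 1 0.102 0.17 -0.106 0 0 0; 1 0.12 0.2 -0.106 0 0 0; 1 0.132 0.222 -0.106 0 0 0; 1 0.1375 0.232 -0.106 0 0 0")

```text
time_s: 18.83
eef_pos: [0.6602, -0.0858, 0.1783]
eef_rot: [0.0, 0.662, 0.749, 0.001]
wrist_force: [-0.9, 0.2, -1.5]
opening: 0.671
grasp_force: 64.5
```

Request:
servo_tool(series="1 0 0 0 0 0 0; 1 0 0 0 0 0 0; 1 0 0 0 0 0 0")

```text
time_s: 19.08
eef_pos: [0.6571, -0.0892, 0.1779]
eef_rot: [-0.0, 0.664, 0.748, -0.0]
wrist_force: [0.5, 0.1, -1.3]
opening: 0.664
grasp_force: 64.5
```

```bash
python3 go.py .66,-.0890,.0875
```

```text
t 19.08 p [ 0.6571 -0.0892  0.1779] turn [-0.07 -0.   -0.04] open 0.664 q [-0.31  0.44  1.43 -0.    1.26 -0.43]
.66,-.0890,.0875 [-0.0001  0.003   0.0904]
```

Request:
servo_tool(series="1 0 0.002 0.02 0 0 0; 1 0 0.002 0.045 0 0 0; 1 0 0.002 0.068 0 0 0; 1 0 0.002 0.08 0 0 0; 1 0 0.002 0.087 0 0 0; 1 0 0.002 0.089 0 0 0; 1 0 0.002 0.089 0 0 0; 1 0 0.002 0.089 0 0 0")

```text
time_s: 19.75
eef_pos: [0.661, -0.0887, 0.0907]
eef_rot: [0.001, 0.663, 0.748, 0.0]
wrist_force: [-0.1, 0.3, -1.0]
opening: 0.665
grasp_force: 64.5
```

```bash
python3 go.py .66,-.0890,.0860
```

```text
t 19.75 p [ 0.661  -0.0887  0.0907] turn [ 0.12  0.06 -0.02] open 0.665 q [-0.31  0.55  1.47 -0.    1.12 -0.43]
.66,-.0890,.0860 [-0.0002 -0.0011  0.0047]
```

Request:
servo_tool(series="1 0 -0.001 0.002 0 0 0; 1 0 -0.001 0.004 0 0 0; 1 0 -0.001 0.004 0 0 0; 0.0 0 -0.001 0.004 0 0 0; -0.5 0 -0.001 0.004 0 0 0; -1 0 -0.001 0.004 0 0 0; -1 0 -0.001 0.004 0 0 0; -1 0 -0.001 0.004 0 0 0; -1 0 -0.001 -0.01 0 0 0; -1 0 -0.001 -0.04 0 0 0; -1 0 -0.001 -0.08 0 0 0; -1 0 -0.001 -0.1 0 0 0")

```text
time_s: 20.75
eef_pos: [0.6609, -0.0887, 0.1949]
eef_rot: [0.003, 0.663, 0.748, 0.001]
wrist_force: [1.0, -0.5, 1.0]
opening: 0.996
grasp_force: 0.0
```

Request:
servo_tool(series="-1 0 -0.02 -0.01 0 0 0; -1 0 -0.05 -0.01 0 0 0; -1 0 -0.08 -0.01 0 0 0; -1 0 -0.11 -0.01 0 0 0; -1 0 -0.14 -0.01 0 0 0; -1 0 -0.17 -0.01 0 0 0; -1 0 -0.2 -0.01 0 0 0; -1 0 -0.2 -0.01 0 0 0; -1 0 -0.2 -0.01 0 0 0; -1 0 -0.2 -0.01 0 0 0")

```text
time_s: 21.58
eef_pos: [0.4616, -0.1127, 0.2005]
eef_rot: [0.001, 0.663, 0.748, 0.0]
wrist_force: [0.4, 0.8, -1.1]
opening: 0.996
grasp_force: 0.0
```

```bash
python3 go.py; python3 - <<'E'
from bench import ctrl
import cv2
from h import *
for n in("scene","top"):
    c=ctrl.camera(n); cv2.imwrite(f"pics/{n}5.png",c["img"][:,:,::-1]); np.savez(f"{n}5.npz",**c)
c=dict(np.load("scene5.npz")); a=dict(np.load("scene0.npz"))
for k,s in dict(green=(250,222),red=(297,234),black=(343,241),white=(391,249)).items():
    try: b=blob(c,*s,k,14); print(k,b,ray(c,b[0],b[1],H[k]+.012).round(4))
    except Exception as e: print(k,e)
E
```

```text
t 21.58 p [ 0.4616 -0.1127  0.2005] turn [ 0.14  0.08 -0.03] open 0.996 q [-0.49  0.01  1.91  0.    1.22 -0.61]
green (247.23991507430998, 224.83991507430997, np.int32(416)) [ 0.6603 -0.086   0.11  ]
red (297.5836820083682, 233.76778242677824, np.int32(250)) [0.6507 0.0023 0.096 ]
black (343.4250398724083, 241.48564593301435, np.int32(227)) [0.6406 0.0839 0.082 ]
white (392.1736111111111, 245.63888888888889, np.int32(30)) [0.6221 0.1714 0.068 ]
```

View pics/scene5.png

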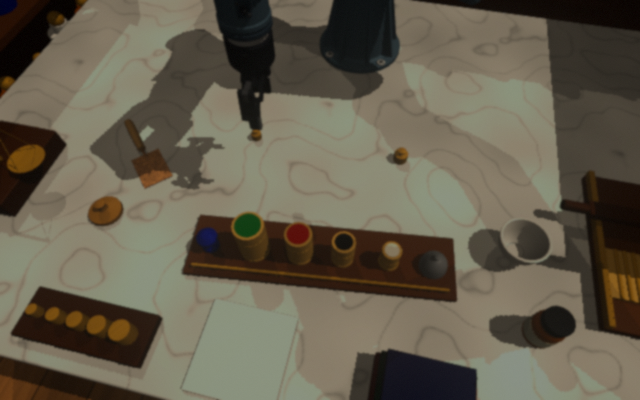

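All four stand upright on their marks within about 2 mm: green (248,225), red (297,234), black (343,241), white (391,249). White's last reading caught only part of its lid (30 px), but the lid sits where it was measured before. The stopper (207,239) and dome (432,264) haven't moved.

```bash
python3 -c "
from bench import ctrl
print(ctrl.hand_in())"
```

```text
the job is handed in; nothing more can be done
None
```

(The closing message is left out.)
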